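# Seat the inspection lens on the camera rail

### The job

Put the long inspection lens back on its camera: take it out of the foam rest, lay it in the V groove of the rail with its rear end towards the camera, and slide it back under the sprung plunger until it is fully home, bedded on both flanks of the V with its rear face firmly but gently against the camera's flange. Let go and leave it there, and do not disturb the other things on the bench.

Things in the scene. Friction and masses are not known exactly. Their poses are not given: they have to be found in the camera images.
- lens: the lens, a black barrel 120 mm long lying level, 0.2 kg. Origin on its axis at mid-length; x runs along it to the rear end (rear face x = +60, front x = -60 mm); it may be rolled about x, so y and z mean nothing. Barrel 32 mm in diameter all along, but for a 29 mm bright neck from x = +24 to +32 and a tapered rear end (27.6 mm at the rear face, full width from x = +53.6 forward)
- lens_ring (a point): on the lens axis at the middle of the knurled focus ring (lens x = -20; ring 24 mm long, 32 mm in diameter), the place to grip the lens; fingers have room on both sides in the rest and on the rail
- lens_rear (a point): centre of the lens's rear face (lens x = +60), which must end against the flange
- lens_rest: grey foam rest, 124 x 66 x 28 mm, fixed; origin on the bench under the middle of its finger gap (52 mm wide, floor 6 mm high), where the focus ring lies; x along its open trough. The lens lies in the trough with its axis 30 mm above the bench, rear end towards +x of the rest; lift it straight up
- rail: camera rail, fixed: dark base plate 200 x 92 x 8 mm (x = -86 to +114) with a bright V rail on it. Origin on the bench under the groove; x runs along the groove to the camera, z up. The 90 degree V, x = -80 to +36, opens upward and is only 30 mm wide, so fingers can straddle it; V's bottom 14 mm above the bench, edges 27 mm. A yoke bridges it at x = +26, 70 to 80 mm high, its knob to 95 mm
- groove_axis (a point): point on the axis that a bedded lens has, above the rail's origin, 36.6 mm above the bench
- plunger_ball (a point): lowest point of the sprung plunger's 18 mm white ball, at rail x = +26, 1.5 mm lower than the top of a bedded barrel. So lay the lens in with its rear face at rail x = -15 to +15. As it slides on, the ball lifts at rear face x = +24 to +32: a bump, then a steady drag of some 3 to 7 N along the groove (more if you bear down on the lens); the hard stop comes after that
- flank_left: left (+y) flank of the V groove; same frame as the rail
- flank_right: right (-y) flank of the V groove; same frame as the rail
- camera_head: grey box camera, 46 mm cube on a foot, fixed on the rail behind the V-block; origin under its flange face on the base plate, x pointing away from the lens. Its place along the rail varies (flange face at rail x = +36 to +44). A firm seat is 5 N or more on its flange; the flange must not get more than 14 N (this comes on top of the drag of the groove)
- flange (a point): centre of the camera's bright round flange face, 34 mm in diameter, on the groove axis; the back stop for the lens
- screwdriver: screwdriver, 171 x 28 x 26 mm, loose bystander; origin under its centre
- side_cutters: side cutters with red handles, 109 x 58 x 12 mm, loose bystander; origin under its centre
- solder_spool: grey solder reel, 60 mm across, 34 mm high, standing flat, loose bystander; origin under its centre

How it is judged (in metres and radians):
On the way, in this order (a step that is already met when the one before it is completed fails the run):
1. the lens lies along the groove in front of the plunger, rear end towards the camera (x of lens_rear in the frame of rail between -0.02 and 0.021 m and angle between the x axis of lens and the x axis of rail, either way round below 0.06 rad and x of lens_ring in the frame of rail below -0.05 m and y of lens_rear in the frame of groove_axis between -0.002 and 0.002 m and z of lens_rear in the frame of groove_axis below 0.002 m), for 0.1 s.
2. the lens is pressed firmly home: 5 N or more on the flange while both flanks bear (contact force between lens and camera_head above 5 N and contact force between lens and flank_left above 0.3 N and contact force between lens and flank_right above 0.3 N), for 0.2 s.
At the end, for the whole second after the job is handed in: The released lens rests in the groove under the plunger, bearing on both flanks (0.5 N or more each), in line with the rail within 0.04 rad, its rear face within 1.5 mm of the camera's flange and its centre within 2.5 mm of the flange's centre, at rest (x of lens_rear in the frame of flange above -0.0015 m and angle between the x axis of lens and the x axis of rail, either way round below 0.04 rad and distance between lens_rear and flange below 0.0025 m and contact force between lens and flank_left above 0.5 N and contact force between lens and flank_right above 0.5 N and linear speed of lens below 0.01 m/s); the robot touches nothing.
It fails at once if the camera's flange is pressed with more than 14 N (contact force between lens and camera_head above 14 N).
It fails at once if the screwdriver, the side cutters or the solder reel is moved by more than 20 mm (distance of any of screwdriver, side_cutters, solder_spool from where it was at the start of the episode above 0.02 m).
It also fails if it takes over 61 s, if anything falls off the work surface, if the arm or the gripper's body presses on something with over 40 N, if the wrist force passes 120 N, or if a joint passes its speed limit or range.

### The arm

A 6-joint arm with a two-finger parallel gripper is mounted at the origin on a cart in front of the work surface, level with it; the furniture and walls round the work are solid. World frame = base frame: x ahead of the robot, y to its left, z up, the work surface at z = 0. Lengths are in mm, angles in rad, forces in N, time in s.
With the tool pointing down it reaches from about 275 to 750 mm from the base axis. Payload 10.2 kg.
Tool frame: the origin (TCP) lies between the finger pads; the fingertips stand 11 mm ahead of it and the grasp point (between the pads) lies 8 mm behind it (ctrl.nose_length is the distance from the TCP to the fingertips, in mm); x points along the fingers, y is the direction in which the jaws open and shut, and the axes are right-handed (so a half turn about x gives the same grasp; the last joint's range is limited). The gripper opens to 85 mm and grips with 20 to 120 N. Pads are 22 mm wide; open, the fingers measure 114 mm over their backs; the gripper's body (76 mm by 85 mm) begins 54 mm behind the grasp point. The pads swing forward as they close: fully open they stand 13 mm farther back than shut.
Start: joints at [-1.484, 0.313, 1.498, -0, 1.331, -0.223], TCP at [160.043, -500.018, 242.294] pointing down, gripper open.
Joint ranges: [-2.94, 2.94], [-0.97, 2.17], [0.19, 2.56], [-1.23, 4.37], [0.02, 3.11], [-2.88, 2.88]. Speed limits (rad/s): [2.39, 2.39, 3.01, 3.14, 3.14, 3.14].

### API

Orientations are given as a unit quaternion [w, x, y, z].
In Python, from rig import ctrl, capture, ticket gives the robot as it stands.
- The arm moves only by the tool step_arm, never from a script. Its argument "commands" is a list of rows, each a list of 2 entries, a list of its own where there are three numbers: the shift along the world's x, y, z normalised to -1 to 1, where 1 is 0.04 m, then the turn about the world's z normalised to -1 to 1, where 1 is 180 degrees. A call has 1 to 5 rows; each row shifts and turns the commanded pose from where the row before left it; what a row does not reach is not made up. A row lasts 1/10 s, in which the tool goes at most 50 mm and 8.59 degrees, less where a joint would pass 70% of its speed; a pose out of reach is approached as far as the arm can. A call with a number of a shift or a turn outside -1 to 1 is refused whole. A call with a gripper value outside its range is refused whole. "gripper" is the closure, from -1 (fully open) to 1 (shut), so that 0 is half open, set as the call begins (left out, the last holds). The fingers move at their own pace and stop on an object; "force" is the grip in N (left out, the last holds). Time passes only in rows, so rows that do not move let the fingers close. It gives the time, the measured TCP pose, the force and the opening at its end, in the units of the state.
- ctrl.sense(): the state, without advancing time (a new reading comes with each control period).
- capture(name): name is "side" or "top"; returns a dict with "image" (400x640x3 uint8, blue, green, red), "fov_y" (degrees; the focal length in pixels is half the picture's height over the tangent of half this angle, whatever the lens; pixels are square), "cx", "cy" (the principal point, pixels), "k1" (the pictures are not rectified: a ray, as slopes to the right and down, at radius r is drawn at 1 + k1 r^2 times it, then the intrinsics apply), "origin" and "orientation" of the camera in the world. Camera axes: x right, y down, z forward; pixel columns grow to the right and rows downward; lengths in mm; the calibration is good to about 2 mm. A picture is of the moment at which its call begins. There is no depth.
- ticket.finish_job(): hands the job in, once; it reports no verdict.
The state is a dict: "time_s": time; "joints": joint angles; "dq": joint speeds; "tau": joint torques, N m; "eef_pos": TCP position; "ee_rot": TCP orientation; "force": force on the tool from outside, world axes, zero at the start; "wrist_torque": the same for the moment, N m; "grip_width": opening from 0.0 (shut) to 1.0 (fully open).
Only numpy, scipy, OpenCV 4.12 (cv2) and the standard library are available. Lean on these libraries where they do the work, as an engineer would, in place of code of your own. Each camera call takes 0.05 s, during which the arm holds its last target.

## Working session

There is one attempt and no reset: what is moved stays moved. The work goes in short steps, Python scripts to look and compute and a tool call to move; the robot and the scene stay as the last step left them, time stands still between calls to the robot, and variables do not carry over. Pictures are saved under pics/ and viewed, and the job is handed in when it is done.

Besides the shell and the picture viewer there is one more tool, called after ">>>" as name(argument=value, ...) on one line, values as JSON. step_arm: Moves the arm, as the interface text tells. Its arguments: {"type":"object","properties":{"commands":{"type":"array","items":{"type":"array"}},"gripper":{"type":"number"},"force":{"type":"number"}},"required":["commands"]}

```bash
mkdir -p pics; python3 - <<'E'
from rig import ctrl,capture
import cv2
for n in("side","top"):
    c=capture(n);cv2.imwrite(f"pics/{n}0.png",c["image"]);c.pop("image");print(n,c)
print(ctrl.sense())
E
```

```text
side {'fov_y': 42.53125270805673, 'cx': 324.0086415657574, 'cy': 202.58943146725701, 'k1': -0.08355193264984258, 'origin': array([  483.13385693, -1076.02253518,   709.24087396]), 'orientation': array([-0.45056507,  0.89233498, -0.02529075,  0.00947532])}
top {'fov_y': 44.436539520947235, 'cx': 320.10713271920577, 'cy': 197.55849607819806, 'k1': -0.08069837713743057, 'origin': array([ 362.8306524 , -205.43198684, 1018.97099234]), 'orientation': array([ 0.0475179 , -0.70326759,  0.70750456, -0.05093167])}
{'time_s': 0.1, 'joints': array([-1.48441195e+00,  3.13380271e-01,  1.49839309e+00,  2.81883280e-05,
        1.33098196e+00, -2.23404007e-01]), 'dq': array([ 0.0003547 , -0.00027476, -0.00165122, -0.00124163,  0.00014447,
        0.00166403]), 'tau': array([ 1.44277241e-03, -4.12903833e+01, -2.60145950e+01, -2.39129395e-04,
        2.99731793e-03,  1.66956045e-05]), 'eef_pos': array([ 160.02311142, -499.78252753,  241.78730211]), 'ee_rot': array([ 0.10867749,  0.69867924,  0.10949637, -0.69860365]), 'force': array([0.80015623, 0.41795057, 0.32027375]), 'wrist_torque': array([-0.0038097 , -0.00714679,  0.0405844 ]), 'grip_width': 1.0035564179501577}
```

View pics/top0.png

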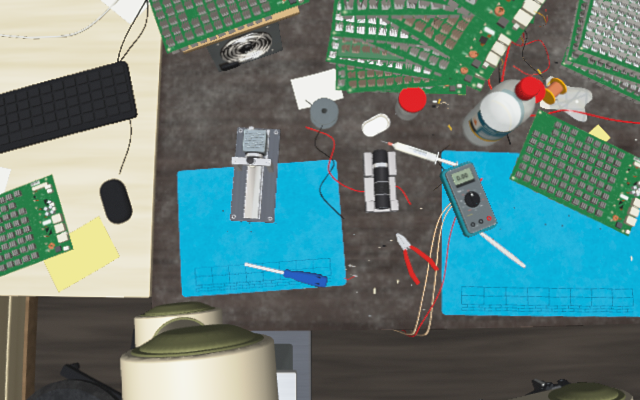

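View pics/side0.png

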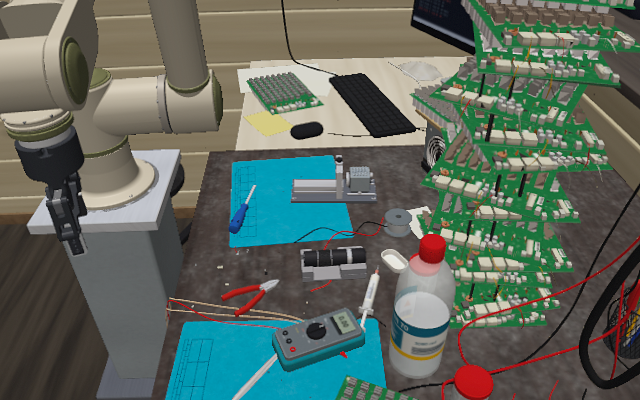

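The top view shows the lens in its rest at about (380,180), the rail at (255,175) with the camera at its far end, the spool at (323,112), the cutters at (415,260) and the screwdriver at (290,273). I'll zoom in on the lens and rail.

```bash
cat > h.py <<'E'
import numpy as np,cv2
from scipy.spatial.transform import Rotation as R
def K(c):
    f=200/np.tan(np.radians(c["fov_y"])/2); return f
def ray(c,u,v):
    f=K(c); x=(u-c["cx"])/f;y=(v-c["cy"])/f
    rd=np.hypot(x,y); r=rd
    for _ in range(30): r=rd/(1+c["k1"]*r*r)
    s=r/rd if rd>0 else 1
    w,a,b,d=c["orientation"]
    return R.from_quat([a,b,d,w]).apply([x*s,y*s,1])
def onz(c,u,v,z):
    d=ray(c,u,v);o=np.array(c["origin"]);return o+d*(z-o[2])/d[2]
def proj(c,P):
    w,a,b,d=c["orientation"]
    p=R.from_quat([a,b,d,w]).inv().apply(np.array(P,float)-c["origin"])
    s=p[...,:2]/p[...,2:];r2=(s**2).sum(-1,keepdims=True)
    return s*(1+c["k1"]*r2)*K(c)+[c["cx"],c["cy"]]
E
python3 - <<'E'
import cv2
t=cv2.imread("pics/top0.png");s=cv2.imread("pics/side0.png")
z=lambda i,x,y,w,h,k:cv2.resize(i[y:y+h,x:x+w],None,fx=k,fy=k,interpolation=cv2.INTER_CUBIC)
cv2.imwrite("pics/zt1.png",z(t,220,115,70,115,5))
cv2.imwrite("pics/zt2.png",z(t,350,135,60,85,6))
cv2.imwrite("pics/zs1.png",z(s,280,145,110,70,7))
cv2.imwrite("pics/zs2.png",z(s,290,235,90,55,8))
E
```

```text
(no output)
```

View pics/zt1.png

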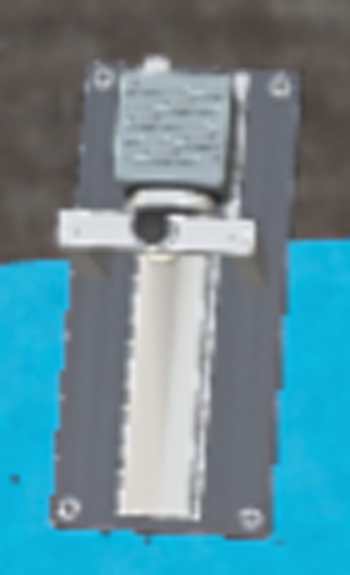

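View pics/zt2.png

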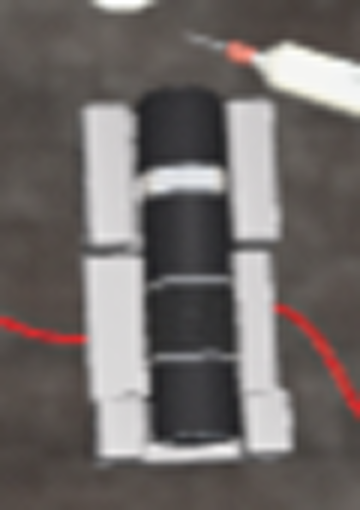

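View pics/zs1.png

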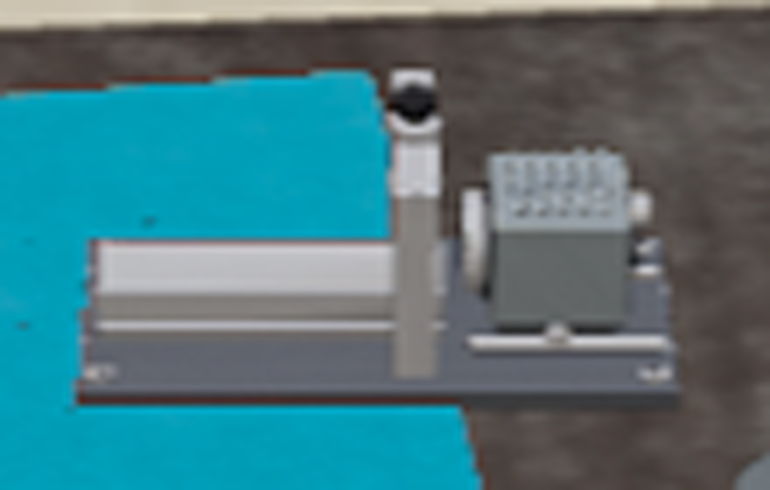

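View pics/zs2.png

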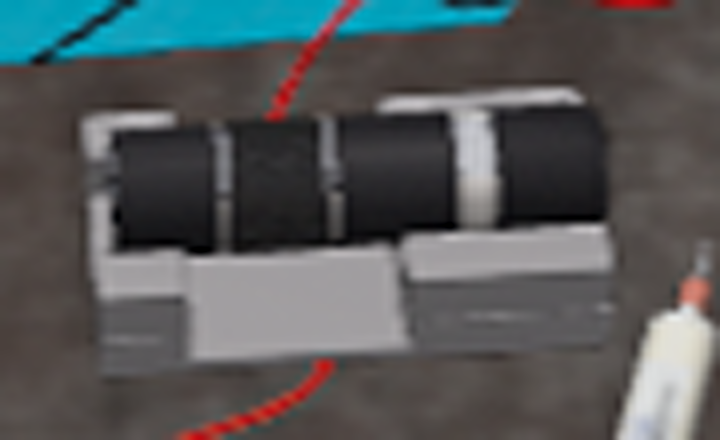

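```bash
cat > fit.py <<'E'
from h import *
from rig import capture
from scipy.optimize import least_squares
T=capture("top");S=capture("side")
def un(z,o,k): return (np.array(z,float)+.5)/k-.5+np.array(o)
t1=lambda *p:un(p,(220,115),5); t2=lambda *p:un(p,(350,135),6)
s1=lambda *p:un(p,(280,145),7); s2=lambda *p:un(p,(290,235),8)
def W(q,P):
    c,s=np.cos(q[2]),np.sin(q[2]);P=np.array(P,float)
    return np.array([q[0]+c*P[0]-s*P[1],q[1]+s*P[0]+c*P[1],P[2]])
rail=[(T,(114,46,8),t1(90,62)),(T,(114,-46,8),t1(299,72)),(T,(-86,46,8),t1(52,528)),(T,(-86,-46,8),t1(272,540)),
 (T,(-80,15,27),t1(118,514)),(T,(-80,-15,27),t1(198,518)),
 (S,(-86,-46,8),s1(80,392)),(S,(114,-46,8),s1(680,393)),(S,(-80,15,27),s1(97,241)),(S,(-80,-15,27),s1(95,293))]
lens=[(T,(-32,0,46),t2(194,356)),(T,(-8,0,46),t2(190,280)),(T,(24,0,45),t2(183,192)),(T,(32,0,45),t2(182,168)),
 (T,(-60,0,46),t2(191,440)),
 (S,(-32,-11.3,41.3),s2(222,172)),(S,(-8,-11.3,41.3),s2(330,165)),(S,(24,-10.2,40.2),s2(458,150)),(S,(32,-10.2,40.2),s2(497,150))]
def fit(obs,q0):
    f=lambda q:np.concatenate([proj(c,W(q,P))-o for c,P,o in obs])
    r=least_squares(f,q0,x_scale=[1,1,.01],loss='soft_l1')
    return r.x,f(r.x).reshape(-1,2)
for n,o,q0 in(("rail",rail,(450,-50,0)),("lens",lens,(430,-250,0))):
    for nm,cs in(("both",(T,S)),("T",(T,)),("S",(S,))):
        sub=[a for a in o if any(a[0] is c for c in cs)]
        q,e=fit(sub,q0);print(n,nm,q.round(3));
        if nm=="both":print(e.round(1).tolist())
E
python3 fit.py
```

```text
rail both [ 5.41169e+02 -7.40600e+01 -5.60000e-02]
[[-0.5, 0.1], [0.6, 0.1], [-0.0, 0.2], [0.1, 0.0], [0.4, -0.1], [-0.9, -0.1], [-0.6, 0.2], [0.2, -0.2], [0.5, 0.2], [0.1, -0.0]]
rail T [ 5.41228e+02 -7.41010e+01 -5.50000e-02]
rail S [ 5.4106e+02 -7.3874e+01 -5.7000e-02]
lens both [ 5.38575e+02 -3.32638e+02  2.70000e-02]
[[-0.8, -0.3], [-0.7, 0.6], [-0.4, -0.2], [-0.4, -0.0], [0.5, -0.5], [0.7, 0.3], [-0.4, 0.4], [0.1, 1.3], [-0.7, 1.1]]
lens T [ 5.38393e+02 -3.33473e+02  1.40000e-02]
lens S [ 5.38555e+02 -3.30614e+02  6.60000e-02]
```

```bash
cat > f2.py <<'E'
exec(open('fit.py').read().split("for n,o,q0")[0])
t=T["image"];g=cv2.cvtColor(t,cv2.COLOR_BGR2GRAY).astype(float)
# silhouettes of the dark barrel per row, vs light foam
P=[]
for v in range(152,207):
    row=g[v,350:412]
    mid=100
    uc=int(round(380+ (v-170)*0.05))-350
    l=uc
    while l>0 and row[l]<100:l-=1
    r=uc
    while r<61 and row[r]<100:r+=1
    if l==uc or uc-l>11 or r-uc>11: continue
    L=l+(row[l]-mid)/(row[l]-row[l+1]) ; Rr=r-(row[r]-mid)/(row[r]-row[r-1])
    w=onz(T,350+(L+Rr)/2,v,30);P.append([w[0],w[1],Rr-L])
P=np.array(P);print(P[::4].round(1))
p=np.polyfit(P[:,0],P[:,1],1);print(p, "y at 538.5",np.polyval(p,538.5))
E
python3 f2.py
```

```text
[[ 596.1 -333.2   15.7]
 [ 587.6 -334.7   14.8]
 [ 579.2 -334.7   15. ]
 [ 560.2 -335.3   14.7]
 [ 551.9 -335.5   15.2]
 [ 543.5 -335.    15.2]
 [ 533.  -338.3   11.7]
 [ 524.7 -335.9   14.9]
 [ 516.4 -336.2   15.1]
 [ 506.1 -336.9   14. ]
 [ 497.8 -337.    14.6]
 [ 489.6 -337.    15.1]]
[ 2.42637994e-02 -3.49030121e+02] y at 538.5 -335.964065461191
```

```bash
cat > st.py <<'E'
from rig import ctrl
import numpy as np
from scipy.spatial.transform import Rotation as R
s=ctrl.sense();w,x,y,z=s["ee_rot"];M=R.from_quat([x,y,z,w]).as_matrix()
print("t",s["time_s"],s["eef_pos"].round(2),"F",s["force"].round(2),"T",s["wrist_torque"].round(3),"gw",round(s["grip_width"],3),"q6",s["joints"].round(3))
print("x",M[:,0].round(4),"jaw",M[:,1].round(4),"ang of jaw from y-axis",np.degrees(np.arctan2(-M[0,1],M[1,1])).round(3))
E
python3 st.py
```

```text
t 0.3 [ 160.05 -499.93  242.1 ] F [-0.64 -0.32 -0.13] T [-0.014  0.002 -0.004] gw 0.999 q6 [-1.484  0.313  1.498  0.     1.331 -0.223]
x [-0.e+00  5.e-04 -1.e+00] jaw [ 3.049e-01 -9.524e-01 -5.000e-04] ang of jaw from y-axis -162.251
```

>>> step_arm(commands=[[[0.9,0.41,0],-0.045],[[0.9,0.41,0],-0.045],[[0.9,0.41,0],0],[[0.9,0.41,0],0],[[0.9,0.41,0],0]], gripper=-1, force=40)

```text
time_s: 0.8
eef_pos: [341.4, -417.1, 242.4]
ee_rot: [0.01, 0.707, 0.009, -0.707]
force: [0.1, -0.1, 0.6]
grip_width: 1.002
```

>>> step_arm(commands=[[[0.9,0.41,-0.5],0],[[0.9,0.41,-0.5],0],[[0.9,0.41,-0.5],0],[[0.9,0.41,-0.5],0],[[0.86,0.45,-0.5],0]])

```text
time_s: 1.3
eef_pos: [519.9, -333.6, 141.4]
ee_rot: [0.01, 0.707, 0.01, -0.707]
force: [0.0, -0.3, 0.0]
grip_width: 0.998
```

>>> step_arm(commands=[[[0,0,0],0],[[0,0,0],0],[[0,0,0],0]])

```text
time_s: 1.6
eef_pos: [518.0, -335.2, 143.0]
ee_rot: [0.01, 0.707, 0.009, -0.707]
force: [-0.2, -0.1, 0.4]
grip_width: 1.003
```

```bash
python3 st.py; python3 - <<'E'
from rig import capture
import cv2
for n in("side","top"):
    c=capture(n)["image"]
    z=c[150:290,270:400] if n=="side" else c[110:230,330:430]
    cv2.imwrite(f"pics/{n}1.png",cv2.resize(z,None,fx=4,fy=4,interpolation=cv2.INTER_CUBIC))
E
```

```text
t 1.6 [ 517.95 -335.2   143.02] F [-0.16 -0.11  0.41] T [-0.034  0.033 -0.03 ] gw 1.003 q6 [-0.764  0.599  1.332 -0.     1.21   0.781]
x [ 6.e-04 -9.e-04 -1.e+00] jaw [ 2.620e-02 -9.997e-01  9.000e-04] ang of jaw from y-axis -178.501
```

View pics/side1.png

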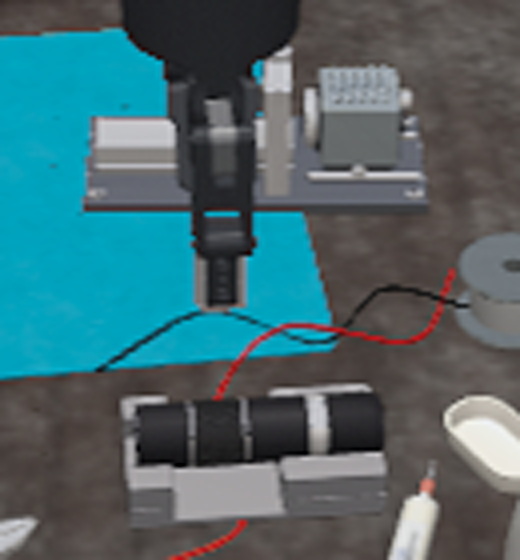

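View pics/top1.png

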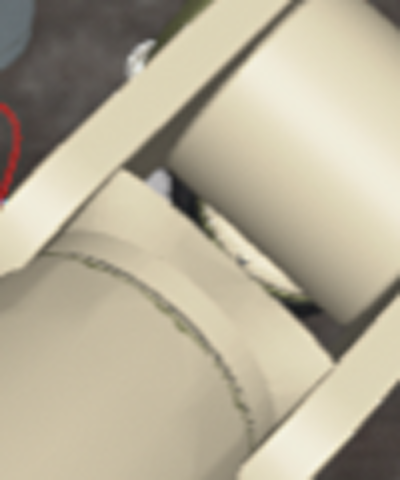

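The side view shows the fingers directly over the knurled ring, near (222,300) in the crop, with the ring at (220,430). Next I descend.

>>> step_arm(commands=[[[0,0,-0.7],0],[[0,0,-0.7],0],[[0,0,-0.7],0],[[0,0,-0.5],0],[[0,0,0],0]])

```text
time_s: 2.2
eef_pos: [516.9, -334.2, 36.3]
ee_rot: [-0.008, -0.706, -0.01, 0.708]
force: [-0.2, 0.0, -0.1]
grip_width: 0.999
```

>>> step_arm(commands=[[[0,0,-0.3],0],[[0,0,-0.15],0],[[0,0,0],0]])

```text
time_s: 2.5
eef_pos: [518.2, -334.4, 20.1]
ee_rot: [-0.009, -0.707, -0.01, 0.707]
force: [-0.3, -0.1, 1.0]
grip_width: 0.996
```

```bash
python3 st.py; python3 - <<'E'
from rig import capture
import cv2
c=capture("side")["image"]
z=c[200:290,280:400]
cv2.imwrite(f"pics/side2.png",cv2.resize(z,None,fx=5,fy=5,interpolation=cv2.INTER_CUBIC))
E
```

```text
t 2.5 [ 518.24 -334.45   20.09] F [-0.29 -0.14  0.96] T [ 0.027 -0.006  0.022] gw 0.996 q6 [-0.763  0.753  1.419 -0.     0.97   0.781]
x [-3.e-04  3.e-04 -1.e+00] jaw [ 2.690e-02 -9.996e-01 -3.000e-04] ang of jaw from y-axis -178.461
```

View pics/side2.png

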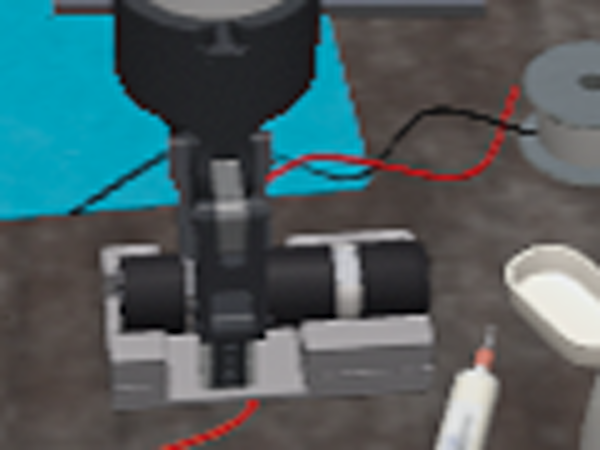

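The finger is in the gap at the ring, at about (228,360), clear of the foam. Next I close.

>>> step_arm(commands=[[[0,0,0],0],[[0,0,0],0],[[0,0,0],0],[[0,0,0],0],[[0,0,0],0]], gripper=1, force=40)

```text
time_s: 3.05
eef_pos: [518.9, -335.5, 21.0]
ee_rot: [0.01, 0.708, 0.009, -0.706]
force: [-0.0, -4.3, 1.9]
grip_width: 0.361
```

>>> step_arm(commands=[[[0,0,0],0],[[0,0,0],0],[[0,0,0],0],[[0,0,0],0],[[0,0,0],0]])

```text
time_s: 3.55
eef_pos: [518.9, -335.5, 20.9]
ee_rot: [0.01, 0.708, 0.009, -0.706]
force: [0.7, -4.7, 1.3]
grip_width: 0.364
```

```bash
python3 st.py
```

```text
t 3.55 [ 518.85 -335.48   20.95] F [ 0.71 -4.72  1.32] T [-0.876 -0.109  0.014] gw 0.364 q6 [-7.630e-01  7.520e-01  1.418e+00 -1.000e-03  9.690e-01  7.810e-01]
x [ 0.0016 -0.0023 -1.    ] jaw [ 0.0269 -0.9996  0.0024] ang of jaw from y-axis -178.459
```

Gripped at opening 0.364, with the arm pulled about 1 mm towards −y. Next I lift.

>>> step_arm(commands=[[[0,0,0.25],0],[[0,0,0.5],0],[[0,0,0.5],0],[[0,0,0.6],0],[[0,0,0.6],0]])

```text
time_s: 4.05
eef_pos: [518.0, -333.6, 118.8]
ee_rot: [-0.009, -0.707, -0.01, 0.708]
force: [0.1, -0.5, -2.5]
grip_width: 0.358
```

>>> step_arm(commands=[[[-0.4,0,0],0],[[-0.4,0.3,0],-0.013],[[-0.4,0.5,0],-0.013],[[0,0.5,0],0],[[0,0.5,0],0]])

```text
time_s: 4.55
eef_pos: [469.7, -261.2, 118.2]
ee_rot: [0.02, -0.706, 0.019, 0.707]
force: [0.0, 0.6, -2.1]
grip_width: 0.367
```

```bash
python3 st.py; python3 - <<'E'
from rig import capture
import cv2
c=capture("side")["image"]
z=c[120:290,230:400]
cv2.imwrite(f"pics/side3.png",cv2.resize(z,None,fx=3.5,fy=3.5,interpolation=cv2.INTER_CUBIC))
E
```

```text
t 4.55 [ 469.69 -261.15  118.17] F [ 0.02  0.59 -2.14] T [-0.     0.015  0.004] gw 0.367 q6 [-0.726  0.47   1.617  0.     1.056  0.9  ]
x [-0.0011  0.0015 -1.    ] jaw [-0.0553 -0.9985 -0.0014] ang of jaw from y-axis 176.83
```

View pics/side3.png

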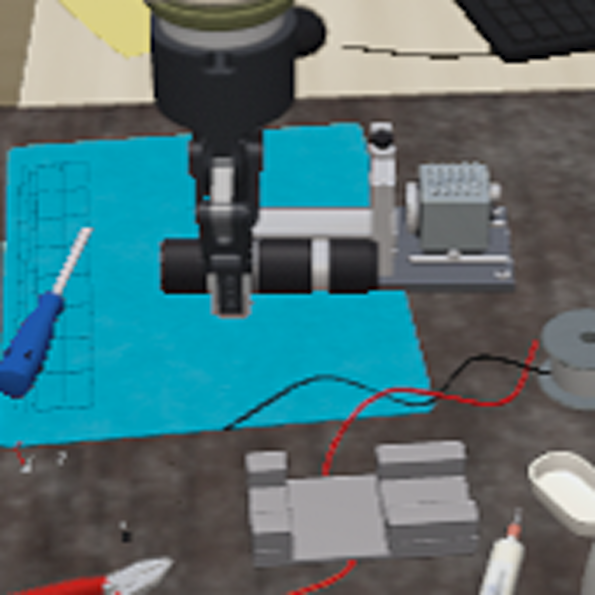

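The lens is held level and gripped at its ring centre (finger at u≈230, lens ends at 160 and 377). I carry on to above the groove.

>>> step_arm(commands=[[[0,0.9,0],0],[[0,0.9,0],0],[[0,0.9,0],0],[[0,0.9,-0.4],0],[[0,0.9,-0.4],0]])

```text
time_s: 5.1
eef_pos: [470.1, -80.8, 86.2]
ee_rot: [-0.019, 0.707, -0.019, -0.707]
force: [0.1, -0.2, -2.3]
grip_width: 0.361
```

>>> step_arm(commands=[[[0,0.2,-0.4],0],[[0,0.05,0],0],[[0,0,0],0],[[0,0,0],0]])

```text
time_s: 5.5
eef_pos: [470.9, -73.3, 71.1]
ee_rot: [-0.019, 0.707, -0.02, -0.706]
force: [0.3, 0.6, -1.9]
grip_width: 0.362
```

```bash
python3 st.py; python3 - <<'E'
from rig import capture
import cv2
c=capture("side")["image"]
z=c[120:240,250:400]
cv2.imwrite(f"pics/side4.png",cv2.resize(z,None,fx=4,fy=4,interpolation=cv2.INTER_CUBIC))
c=capture("top")["image"]
z=c[100:250,180:360]
cv2.imwrite(f"pics/top4.png",cv2.resize(z,None,fx=4,fy=4,interpolation=cv2.INTER_CUBIC))
E
```

```text
t 5.5 [470.89 -73.27  71.09] F [ 0.28  0.63 -1.93] T [ 0.038  0.048 -0.005] gw 0.362 q6 [-0.401  0.428  1.84  -0.     0.872  1.225]
x [ 1.2e-03 -5.0e-04 -1.0e+00] jaw [-5.550e-02 -9.985e-01  4.000e-04] ang of jaw from y-axis 176.821
```

View pics/side4.png

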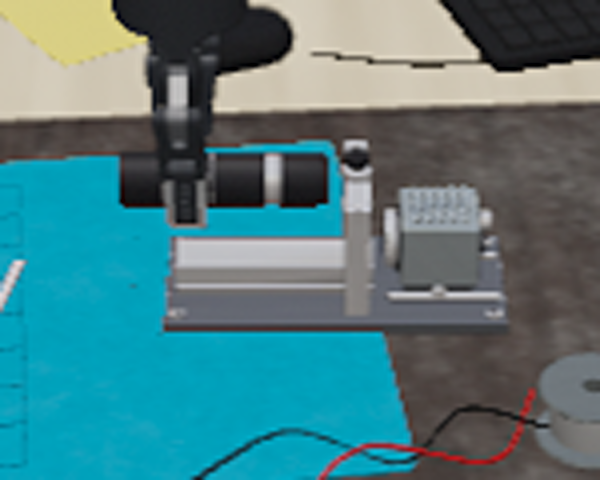

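View pics/top4.png

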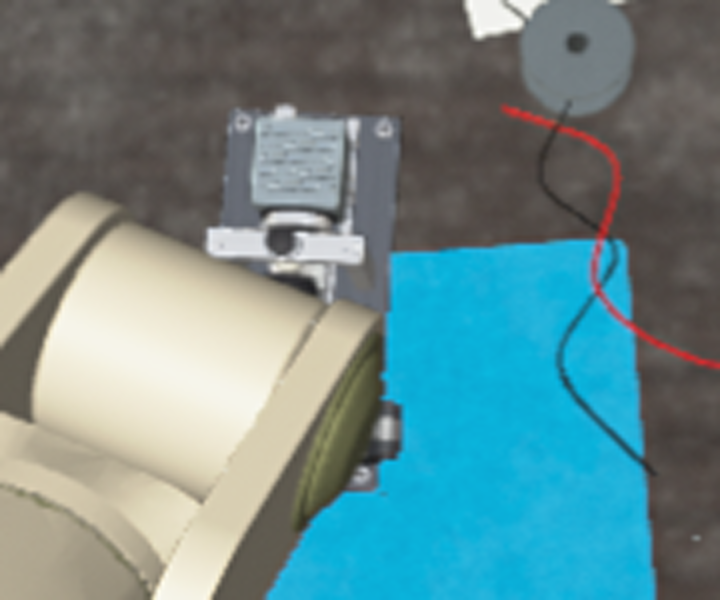

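The lens is over the groove with its rear end short of the yoke (u≈328 against a yoke at 345–370). I correct y and lower to just above contact.

>>> step_arm(commands=[[[0,0.07,-0.3],0],[[0,0,-0.3],0],[[0,0,-0.25],0],[[0,0,-0.1],0],[[0,0,0],0]])

```text
time_s: 6.1
eef_pos: [470.1, -69.5, 31.5]
ee_rot: [0.02, -0.706, 0.019, 0.707]
force: [0.4, 0.0, -1.8]
grip_width: 0.363
```

>>> step_arm(commands=[[[0,0,0],0],[[0,0,0],0],[[0,0,0],0]])

```text
time_s: 6.4
eef_pos: [470.6, -69.7, 32.6]
ee_rot: [-0.019, 0.707, -0.019, -0.707]
force: [-1.0, -0.4, -1.5]
grip_width: 0.363
```

```bash
python3 st.py
```

```text
t 6.4 [470.64 -69.69  32.62] F [-0.97 -0.4  -1.51] T [0.01  0.09  0.087] gw 0.363 q6 [-0.394  0.497  1.864  0.     0.779  1.231]
x [ 7.e-04 -3.e-04 -1.e+00] jaw [-5.460e-02 -9.985e-01  2.000e-04] ang of jaw from y-axis 176.87
```

>>> step_arm(commands=[[[0,-0.02,-0.04],0],[[0,0,-0.03],0],[[0,0,0],0],[[0,0,0],0]])

```text
time_s: 6.8
eef_pos: [470.4, -70.3, 29.4]
ee_rot: [0.019, -0.707, 0.019, 0.707]
force: [1.3, 2.3, -2.3]
grip_width: 0.354
```

```bash
python3 st.py
```

```text
t 6.8 [470.4  -70.33  29.4 ] F [ 1.27  2.26 -2.28] T [ 0.218 -0.076 -0.013] gw 0.354 q6 [-0.395  0.504  1.866  0.     0.772  1.23 ]
x [-1.e-04  2.e-04 -1.e+00] jaw [-5.460e-02 -9.985e-01 -2.000e-04] ang of jaw from y-axis 176.869
```

>>> step_arm(commands=[[[0,0,-0.03],0],[[0,0,0],0],[[0,0,0],0]])

```text
time_s: 7.1
eef_pos: [470.5, -70.2, 28.5]
ee_rot: [-0.019, 0.707, -0.019, -0.707]
force: [-0.1, 5.4, 2.9]
grip_width: 0.363
```

```bash
python3 st.py
```

```text
t 7.1 [470.53 -70.22  28.48] F [-0.08  5.42  2.93] T [ 0.703  0.075 -0.034] gw 0.363 q6 [-0.395  0.506  1.866  0.     0.77   1.23 ]
x [ 3.e-04  2.e-04 -1.e+00] jaw [-5.450e-02 -9.985e-01 -2.000e-04] ang of jaw from y-axis 176.874
```

Contact is on the right flank only (Fy +5.4 N, Fz +2.9), so the groove lies a little to +y.

>>> step_arm(commands=[[[0,0.03,0],0],[[0,0,0],0],[[0,0,0],0]])

```text
time_s: 7.4
eef_pos: [470.4, -69.4, 28.2]
ee_rot: [0.019, -0.707, 0.019, 0.707]
force: [0.2, 0.6, -1.6]
grip_width: 0.359
```

```bash
python3 st.py
```

```text
t 7.4 [470.39 -69.38  28.16] F [ 0.18  0.6  -1.64] T [ 0.001  0.069 -0.027] gw 0.359 q6 [-0.393  0.506  1.867 -0.     0.769  1.232]
x [-2.e-04 -2.e-04 -1.e+00] jaw [-5.450e-02 -9.985e-01  2.000e-04] ang of jaw from y-axis 176.874
```

>>> step_arm(commands=[[[0,0,-0.02],0],[[0,0,0],0],[[0,0,0],0]])

```text
time_s: 7.7
eef_pos: [470.5, -69.3, 27.6]
ee_rot: [-0.019, 0.707, -0.019, -0.707]
force: [-0.8, 0.3, 2.0]
grip_width: 0.358
```

```bash
python3 st.py
```

```text
t 7.7 [470.52 -69.28  27.62] F [-0.77  0.26  2.  ] T [ 0.077  0.195 -0.117] gw 0.358 q6 [-0.393  0.507  1.867  0.     0.767  1.232]
x [ 2.e-04 -1.e-04 -1.e+00] jaw [-5.480e-02 -9.985e-01  1.000e-04] ang of jaw from y-axis 176.858
```

Bedded: TCP z is 27.6 as predicted, with Fy ≈ 0. I'll release briefly so the lens settles freely in the V, then look.

>>> step_arm(commands=[[[0,0,0],0],[[0,0,0],0],[[0,0,0],0]], gripper=0)

```text
time_s: 8.0
eef_pos: [470.5, -69.3, 27.5]
ee_rot: [-0.019, 0.707, -0.019, -0.707]
force: [0.6, 0.3, 0.1]
grip_width: 0.502
```

```bash
python3 st.py; python3 - <<'E'
from rig import capture
import cv2
c=capture("side")["image"]
z=c[130:220,260:400]
cv2.imwrite(f"pics/side5.png",cv2.resize(z,None,fx=5,fy=5,interpolation=cv2.INTER_CUBIC))
c=capture("top")["image"]
z=c[115:235,200:300]
cv2.imwrite(f"pics/top5.png",cv2.resize(z,None,fx=5,fy=5,interpolation=cv2.INTER_CUBIC))
E
```

```text
t 8.0 [470.52 -69.28  27.49] F [0.61 0.33 0.14] T [ 0.005 -0.027 -0.014] gw 0.502 q6 [-0.393  0.507  1.867 -0.     0.767  1.232]
x [ 2.e-04 -1.e-04 -1.e+00] jaw [-5.460e-02 -9.985e-01  1.000e-04] ang of jaw from y-axis 176.873
```

View pics/side5.png

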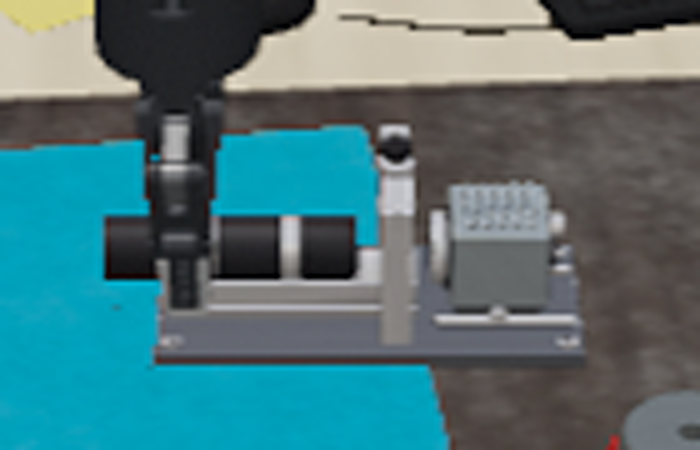

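View pics/top5.png

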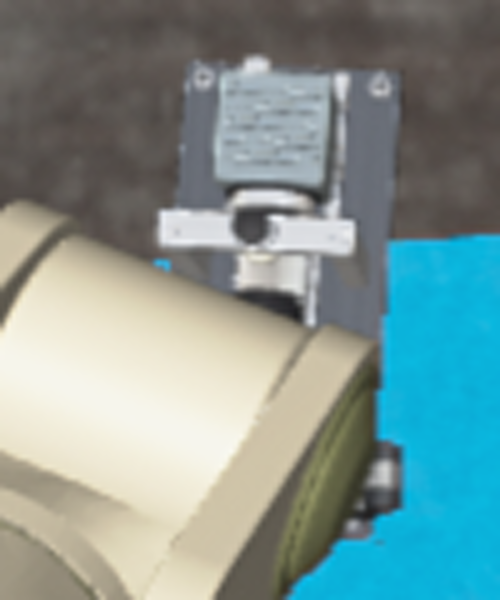

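The lens lies in the V with its rear face short of the yoke (rear at u≈355, yoke from 380), at about rail x = +11. I regrip and slide.

>>> step_arm(commands=[[[0,0,0],0],[[0,0,0],0],[[0,0,0],0],[[0,0,0],0]], gripper=1, force=40)

```text
time_s: 8.5
eef_pos: [470.5, -69.2, 27.6]
ee_rot: [-0.019, 0.707, -0.019, -0.707]
force: [-0.6, 1.4, 5.0]
grip_width: 0.364
```

```bash
python3 st.py
```

```text
t 8.5 [470.46 -69.15  27.61] F [-0.57  1.45  5.05] T [ 0.279  0.167 -0.02 ] gw 0.364 q6 [-0.393  0.507  1.867  0.     0.768  1.232]
x [ 1.e-04  1.e-04 -1.e+00] jaw [-5.460e-02 -9.985e-01 -1.000e-04] ang of jaw from y-axis 176.872
```

>>> step_arm(commands=[[[0,0.005,0.015],0],[[0.05,-0.003,0],0],[[0.1,-0.005,0],0],[[0.05,-0.003,0],0],[[0,0,0],0]])

```text
time_s: 9.0
eef_pos: [478.8, -69.5, 28.0]
ee_rot: [-0.019, 0.707, -0.019, -0.707]
force: [-0.5, -0.3, -1.3]
grip_width: 0.362
```

```bash
python3 st.py
```

```text
t 9.0 [478.79 -69.52  27.97] F [-0.53 -0.26 -1.28] T [-0.086 -0.002 -0.053] gw 0.362 q6 [-0.387  0.519  1.843  0.     0.78   1.238]
x [ 2.e-04 -1.e-04 -1.e+00] jaw [-5.450e-02 -9.985e-01  1.000e-04] ang of jaw from y-axis 176.877
```

>>> step_arm(commands=[[[0.04,-0.002,0],0],[[0.04,-0.002,0],0],[[0,0,0],0]])

```text
time_s: 9.3
eef_pos: [481.9, -69.7, 28.1]
ee_rot: [-0.019, 0.707, -0.019, -0.707]
force: [0.1, -0.9, -1.6]
grip_width: 0.359
```

```bash
python3 st.py
```

```text
t 9.3 [481.86 -69.65  28.1 ] F [ 0.07 -0.89 -1.63] T [-0.075 -0.013 -0.021] gw 0.359 q6 [-0.385  0.524  1.833  0.     0.784  1.241]
x [ 3.e-04 -0.e+00 -1.e+00] jaw [-0.0546 -0.9985  0.    ] ang of jaw from y-axis 176.87
```

>>> step_arm(commands=[[[0.04,-0.002,0],0],[[0,0,0],0]])

```text
time_s: 9.5
eef_pos: [483.4, -69.7, 28.1]
ee_rot: [-0.019, 0.707, -0.019, -0.707]
force: [0.4, -1.3, -2.4]
grip_width: 0.363
```

>>> step_arm(commands=[[[0.04,-0.002,0],0],[[0,0,0],0]])

```text
time_s: 9.7
eef_pos: [485.0, -69.8, 28.1]
ee_rot: [-0.019, 0.707, -0.019, -0.707]
force: [0.2, 0.7, -2.3]
grip_width: 0.361
```

>>> step_arm(commands=[[[0.04,-0.002,0],0],[[0,0,0],0]])

```text
time_s: 9.9
eef_pos: [486.6, -69.9, 28.1]
ee_rot: [-0.019, 0.707, -0.019, -0.707]
force: [0.8, -1.0, -2.0]
grip_width: 0.363
```

>>> step_arm(commands=[[[0.04,-0.002,0],0],[[0,0,0],0]])

```text
time_s: 10.1
eef_pos: [488.1, -70.0, 28.1]
ee_rot: [0.019, -0.707, 0.019, 0.707]
force: [-0.3, -1.9, -1.5]
grip_width: 0.36
```

```bash
python3 st.py
```

```text
t 10.1 [488.14 -69.97  28.09] F [-0.3  -1.89 -1.47] T [-0.159  0.069 -0.041] gw 0.36 q6 [-0.38   0.534  1.815 -0.     0.793  1.245]
x [-1.e-04 -1.e-04 -1.e+00] jaw [-5.450e-02 -9.985e-01  1.000e-04] ang of jaw from y-axis 176.874
```

>>> step_arm(commands=[[[0.04,-0.007,0],0],[[0,0,0],0]])

```text
time_s: 10.3
eef_pos: [489.4, -70.2, 28.0]
ee_rot: [0.019, -0.707, 0.019, 0.707]
force: [-2.8, -0.8, -2.1]
grip_width: 0.364
```

>>> step_arm(commands=[[[0.03,-0.002,0],0],[[0,0,0],0]])

```text
time_s: 10.5
eef_pos: [490.7, -70.3, 28.0]
ee_rot: [0.019, -0.707, 0.019, 0.707]
force: [-3.4, -2.1, -1.1]
grip_width: 0.362
```

>>> step_arm(commands=[[[0.03,-0.002,0],0],[[0,0,0],0]])

```text
time_s: 10.7
eef_pos: [492.2, -70.4, 28.1]
ee_rot: [-0.019, 0.707, -0.019, -0.707]
force: [-2.9, -0.8, -1.8]
grip_width: 0.364
```

>>> step_arm(commands=[[[0.03,-0.002,0],0],[[0,0,0],0]])

```text
time_s: 10.9
eef_pos: [493.5, -70.5, 28.1]
ee_rot: [-0.019, 0.707, -0.019, -0.707]
force: [-2.2, -0.6, -2.1]
grip_width: 0.36
```

```bash
python3 st.py
```

```text
t 10.9 [493.52 -70.46  28.14] F [-2.17 -0.57 -2.09] T [-0.137  0.376 -0.016] gw 0.36 q6 [-0.377  0.542  1.799  0.     0.8    1.248]
x [ 5.e-04 -1.e-04 -1.e+00] jaw [-0.0546 -0.9985  0.    ] ang of jaw from y-axis 176.87
```

The bump came at TCP x ≈ 489–492 and the drag is about 2–3 N. Finer steps from here, watching Fx.

>>> step_arm(commands=[[[0.02,-0.001,0],0],[[0,0,0],0]])

```text
time_s: 11.1
eef_pos: [494.2, -70.5, 28.1]
ee_rot: [-0.019, 0.707, -0.019, -0.707]
force: [-3.1, -0.8, -1.7]
grip_width: 0.36
```

>>> step_arm(commands=[[[0.02,-0.001,0],0],[[0,0,0],0]])

```text
time_s: 11.3
eef_pos: [495.0, -70.5, 28.1]
ee_rot: [-0.019, 0.707, -0.019, -0.707]
force: [-1.8, -0.7, -2.6]
grip_width: 0.36
```

>>> step_arm(commands=[[[0.02,-0.001,0],0],[[0,0,0],0]])

```text
time_s: 11.5
eef_pos: [495.8, -70.6, 28.1]
ee_rot: [-0.019, 0.707, -0.019, -0.707]
force: [-2.3, -0.8, -1.7]
grip_width: 0.358
```

>>> step_arm(commands=[[[0.02,-0.001,0],0],[[0,0,0],0]])

```text
time_s: 11.7
eef_pos: [496.6, -70.6, 28.1]
ee_rot: [-0.019, 0.707, -0.019, -0.707]
force: [-2.8, -1.2, -2.5]
grip_width: 0.355
```

>>> step_arm(commands=[[[0.02,-0.001,0],0],[[0,0,0],0]])

```text
time_s: 11.9
eef_pos: [497.4, -70.7, 28.1]
ee_rot: [-0.019, 0.707, -0.019, -0.707]
force: [-2.0, -1.0, -1.4]
grip_width: 0.362
```

>>> step_arm(commands=[[[0.02,-0.001,0],0],[[0,0,0],0]])

```text
time_s: 12.1
eef_pos: [498.2, -70.7, 28.1]
ee_rot: [-0.019, 0.707, -0.019, -0.707]
force: [-1.6, -1.2, -1.7]
grip_width: 0.36
```

>>> step_arm(commands=[[[0.02,-0.001,0],0],[[0,0,0],0]])

```text
time_s: 12.3
eef_pos: [499.0, -70.8, 28.1]
ee_rot: [-0.019, 0.707, -0.019, -0.707]
force: [-2.0, -1.8, -2.0]
grip_width: 0.356
```

>>> step_arm(commands=[[[0.02,-0.001,0],0],[[0,0,0],0]])

```text
time_s: 12.5
eef_pos: [499.8, -70.8, 28.1]
ee_rot: [-0.019, 0.707, -0.019, -0.707]
force: [-2.8, -1.8, -2.4]
grip_width: 0.362
```

>>> step_arm(commands=[[[0.02,-0.005,0],0],[[0,0,0],0]])

```text
time_s: 12.7
eef_pos: [500.6, -70.9, 28.1]
ee_rot: [-0.019, 0.707, -0.019, -0.707]
force: [-1.7, -1.0, -2.5]
grip_width: 0.363
```

>>> step_arm(commands=[[[0.02,-0.001,0],0],[[0,0,0],0]])

```text
time_s: 12.9
eef_pos: [501.3, -71.0, 28.1]
ee_rot: [-0.019, 0.707, -0.019, -0.707]
force: [-2.4, -0.5, -2.6]
grip_width: 0.361
```

>>> step_arm(commands=[[[0.02,-0.001,0],0],[[0,0,0],0]])

```text
time_s: 13.1
eef_pos: [502.2, -71.0, 28.1]
ee_rot: [-0.019, 0.707, -0.019, -0.707]
force: [-2.8, -0.1, -2.7]
grip_width: 0.36
```

>>> step_arm(commands=[[[0.02,-0.001,0],0],[[0,0,0],0]])

```text
time_s: 13.3
eef_pos: [503.0, -71.1, 28.1]
ee_rot: [-0.019, 0.707, -0.019, -0.707]
force: [-2.4, -0.2, -2.4]
grip_width: 0.358
```

```bash
python3 st.py; python3 - <<'E'
from rig import capture
import cv2
c=capture("side")["image"]
z=c[130:220,260:400]
cv2.imwrite(f"pics/side6.png",cv2.resize(z,None,fx=5,fy=5,interpolation=cv2.INTER_CUBIC))
E
```

```text
t 13.3 [502.98 -71.09  28.1 ] F [-2.42 -0.23 -2.43] T [-0.04   0.486  0.018] gw 0.358 q6 [-0.371  0.558  1.77   0.     0.814  1.254]
x [ 2.e-04 -0.e+00 -1.e+00] jaw [-0.0546 -0.9985 -0.    ] ang of jaw from y-axis 176.872
```

View pics/side6.png

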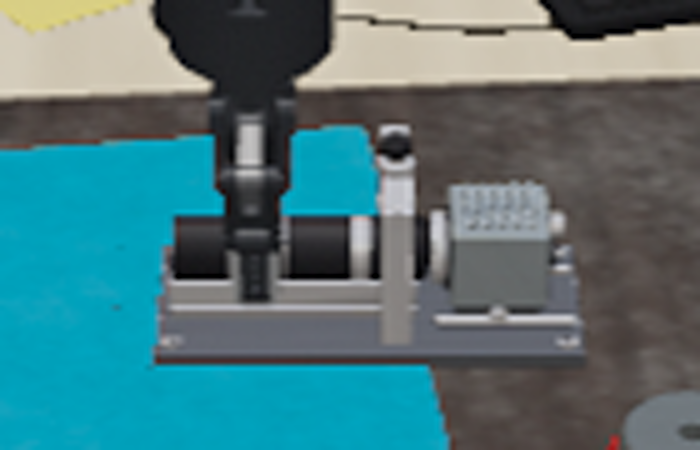

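The rear end is now almost at the flange (dark barrel to u≈430, flange disc from 432). I go to 0.4 mm steps.

>>> step_arm(commands=[[[0.012,-0.001,0],0],[[0,0,0],0]])

```text
time_s: 13.55
eef_pos: [503.3, -71.1, 28.1]
ee_rot: [0.019, -0.707, 0.019, 0.707]
force: [-2.3, -0.4, -1.7]
grip_width: 0.362
```

>>> step_arm(commands=[[[0.012,-0.001,0],0],[[0,0,0],0]])

```text
time_s: 13.75
eef_pos: [503.9, -71.1, 28.1]
ee_rot: [-0.019, 0.707, -0.019, -0.707]
force: [-2.1, 0.1, -3.3]
grip_width: 0.364
```

>>> step_arm(commands=[[[0.012,-0.001,0],0],[[0,0,0],0]])

```text
time_s: 13.95
eef_pos: [504.4, -71.2, 28.1]
ee_rot: [-0.019, 0.707, -0.019, -0.707]
force: [-1.5, -0.8, -2.2]
grip_width: 0.364
```

>>> step_arm(commands=[[[0.012,0,0],0],[[0,0,0],0]])

```text
time_s: 14.15
eef_pos: [504.5, -71.2, 28.0]
ee_rot: [0.019, -0.707, 0.019, 0.707]
force: [-4.4, -1.1, -1.4]
grip_width: 0.359
```

>>> step_arm(commands=[[[0.012,0,0],0],[[0,0,0],0]])

```text
time_s: 14.35
eef_pos: [504.5, -71.1, 27.9]
ee_rot: [0.019, -0.706, 0.019, 0.708]
force: [-7.0, -1.4, -0.7]
grip_width: 0.365
```

>>> step_arm(commands=[[[0.01,0,0],0],[[0,0,0],0]])

```text
time_s: 14.55
eef_pos: [504.6, -71.1, 27.8]
ee_rot: [0.019, -0.706, 0.019, 0.708]
force: [-8.1, -0.9, -1.6]
grip_width: 0.36
```

>>> step_arm(commands=[[[0.01,0,0],0],[[0,0,0],0],[[0,0,0],0],[[0,0,0],0]])

```text
time_s: 14.95
eef_pos: [504.6, -71.1, 27.8]
ee_rot: [0.019, -0.705, 0.019, 0.708]
force: [-11.0, -1.9, 1.9]
grip_width: 0.363
```

```bash
python3 st.py
```

```text
t 14.95 [504.56 -71.09  27.77] F [-10.97  -1.91   1.93] T [-0.316  1.756 -0.061] gw 0.363 q6 [-3.700e-01  5.620e-01  1.762e+00 -1.000e-03  8.210e-01  1.256e+00]
x [-3.9e-03  6.0e-04 -1.0e+00] jaw [-5.440e-02 -9.985e-01 -4.000e-04] ang of jaw from y-axis 176.882
```

Fx is −11 N against about 2.3 N of drag, so roughly 8.5 N on the flange. I balance y a little, hold, then release.

>>> step_arm(commands=[[[0,-0.008,0],0],[[0,0,0],0],[[0,0,0],0],[[0,0,0],0]])

```text
time_s: 15.35
eef_pos: [504.6, -71.2, 27.8]
ee_rot: [0.02, -0.705, 0.019, 0.708]
force: [-11.1, -1.2, 1.6]
grip_width: 0.359
```

```bash
python3 st.py
```

```text
t 15.35 [504.57 -71.17  27.76] F [-11.09  -1.16   1.63] T [ 0.034  1.689 -0.091] gw 0.359 q6 [-3.700e-01  5.620e-01  1.762e+00 -1.000e-03  8.210e-01  1.255e+00]
x [-0.0039  0.0011 -1.    ] jaw [-5.450e-02 -9.985e-01 -9.000e-04] ang of jaw from y-axis 176.878
```

>>> step_arm(commands=[[[0,0,0],0],[[0,0,0],0],[[0,0,0],0],[[0,0,0],0],[[0,0,0],0]], gripper=-0.5)

```text
time_s: 15.85
eef_pos: [506.3, -71.6, 28.2]
ee_rot: [-0.019, 0.707, -0.019, -0.707]
force: [0.3, -0.3, -0.4]
grip_width: 0.748
```

```bash
python3 st.py
```

```text
t 15.85 [506.29 -71.6   28.23] F [ 0.35 -0.26 -0.44] T [ 0.014  0.012 -0.005] gw 0.748 q6 [-0.37   0.563  1.76   0.     0.818  1.255]
x [ 7.e-04 -2.e-04 -1.e+00] jaw [-5.460e-02 -9.985e-01  1.000e-04] ang of jaw from y-axis 176.868
```

>>> step_arm(commands=[[[0,0,0.2],0],[[0,0,0.4],0],[[0,0,0.7],0],[[0,0,0.9],0],[[-0.4,0,0.9],0]])

```text
time_s: 16.35
eef_pos: [490.6, -71.6, 154.0]
ee_rot: [-0.019, 0.707, -0.019, -0.706]
force: [-0.1, -0.7, 0.6]
grip_width: 0.753
```

>>> step_arm(commands=[[[-0.8,-0.6,0.5],0],[[-0.8,-0.8,0],0],[[-0.8,-0.8,0],0],[[-0.8,-0.8,0],0],[[0,-0.8,0],0]])

```text
time_s: 16.85
eef_pos: [359.5, -224.2, 172.9]
ee_rot: [0.02, -0.707, 0.02, 0.707]
force: [1.7, -0.7, 1.2]
grip_width: 0.747
```

>>> step_arm(commands=[[[0,-0.8,0],0],[[0,-0.8,0],0],[[0,0,0],0]])

```text
time_s: 17.15
eef_pos: [361.8, -290.5, 172.6]
ee_rot: [-0.02, 0.707, -0.021, -0.707]
force: [-0.9, 0.7, 0.0]
grip_width: 0.753
```

```bash
python3 st.py; python3 - <<'E'
from rig import capture
import cv2
c=capture("side")["image"]
cv2.imwrite("pics/s7.png",c)
z=c[130:220,260:400]
cv2.imwrite(f"pics/side7.png",cv2.resize(z,None,fx=5,fy=5,interpolation=cv2.INTER_CUBIC))
c=capture("top")["image"]
cv2.imwrite("pics/t7.png",c)
z=c[115:235,200:300]
cv2.imwrite(f"pics/top7.png",cv2.resize(z,None,fx=5,fy=5,interpolation=cv2.INTER_CUBIC))
E
```

```text
t 17.15 [ 361.81 -290.53  172.63] F [-0.87  0.72  0.02] T [ 0.003  0.085 -0.021] gw 0.753 q6 [-0.93   0.25   1.775 -0.     1.114  0.699]
x [ 8.0e-04 -1.7e-03 -1.0e+00] jaw [-0.0576 -0.9983  0.0016] ang of jaw from y-axis 176.701
```

View pics/side7.png

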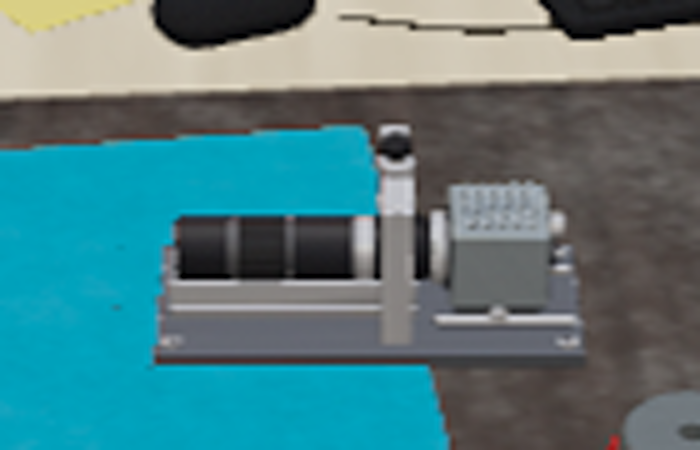

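View pics/top7.png

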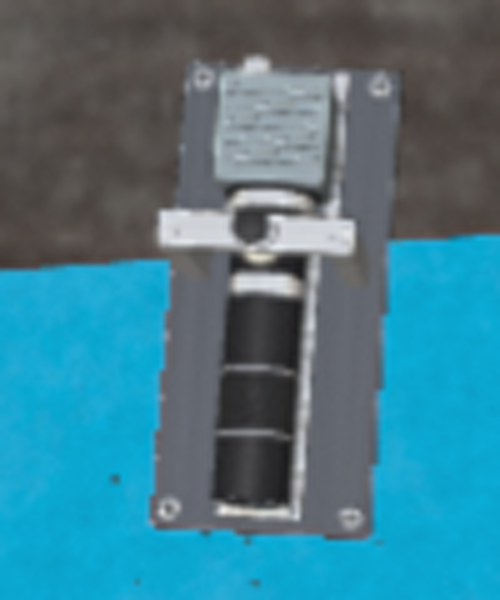

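View pics/t7.png

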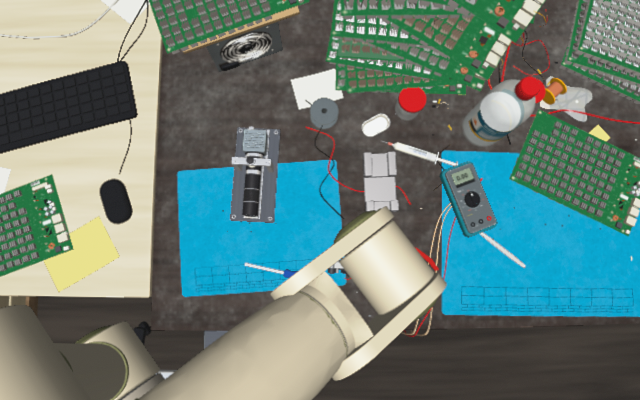

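The lens lies straight in the V under the plunger, with its rear against the flange disc (u≈430 in the side crop). The spool, screwdriver and cutters have not moved as far as they can be seen. I hand in.

```bash
python3 -c "
from rig import ticket
print(ticket.finish_job())"
```

```text
the job is handed in; nothing more can be done
None
```

I put the lens back on its camera and handed the job in at about 17 s. I lifted it from the rest, bedded it in the V with its rear face at about rail x = +11, and let go briefly so it could settle. I then regripped it, slid it under the plunger to the hard stop, released it and backed the arm away.

**Seating force:** the wrist read about 11 N along the groove at the stop, held for at least 0.4 s. The drag before it was about 2.3 N, slightly under the 3 to 7 N you gave. That leaves an estimated 8.5 N on the flange, inside the 5 to 14 N window. I had no direct reading of the flange or flank forces.

**Last pictures:** the released lens lies in line with the groove under the plunger, with no visible gap at the flange to within about 1 mm. After release the tool force was near zero, so nothing was touching.

**Other things on the bench:** the solder reel had not moved. The arm partly hid the screwdriver and cutters in the last top picture, and what showed was in place. The arm passed well above both and felt no contact.

**Disagreement:** the first camera estimates were off by 1 to 3 mm sideways, for the lens in its rest and for the groove. I corrected the groove error by feel when the lens first touched only the right flank.

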